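Set out the carving bench

ROBOT

A 7-joint arm with a two-finger parallel gripper is mounted at the origin on the work surface. World frame = base frame: x ahead of the robot, y to its left, z up, the work surface at z = 0. Lengths are in m, angles in rad, forces in N, time in s.
With the tool pointing down it reaches from about 0.425 to 0.925 m from the base axis. Payload 6.8 kg.
Tool frame: the origin (TCP) lies at the very end of the fingers, on their centre line; the grasp point (between the pads) lies 19 mm behind it; z points along the fingers, y is the line along which they close (so a half turn about z gives the same grasp; the last joint's range is limited). The gripper opens to 85 mm and grips with 20 to 120 N. Pads are 22 mm wide; open, the fingers measure 114 mm over their backs; the gripper's body (76 mm by 85 mm) begins 54 mm behind the grasp point. The pads swing forward as they close: fully open they stand 13 mm farther back than shut.
Start: joints at [-1.438, 0.477, 0.022, 1.555, -0.011, 1.109, -0.083], TCP at [0.161, 0.656, 0.231] pointing down, gripper open.
Joint ranges: [-2.96, 2.96], [-0.34, 2.1], [-1.41, 1.46], [0.24, 2.44], [-1.37, 4.51], [0.17, 1.92], [-2.96, 2.96]. Speed limits (rad/s): [2.39, 2.39, 3.14, 3.14, 3.14, 3.14, 3.14].

INTERFACE

Orientations are given as a unit quaternion [w, x, y, z].
In Python, from station import monitor, eyes, bot gives the robot as it stands.
- The arm moves only by the tool jog_arm, called as name([rows], argument=value, ...), one row to a line, values as JSON. Schema: {"type":"object","properties":{"ticks":{"type":"array","items":{"type":"array","items":{"type":"number"},"minItems":5,"maxItems":5},"minItems":1,"maxItems":20},"grip_force":{"type":"number"},"only":{"type":"string"},"quiet":{"type":"boolean"},"lines":{"type":"string"}},"required":["ticks"],"additionalProperties":false}. ticks is a list of rows, 1 to 20 of them, each of 5 numbers: dx, dy, dz in m, then a turn about the tool's z in rad, then the opening from 0.0 (shut) to 1.0 (fully open); each row shifts and turns the commanded pose from where the row before left it, along the tool's axes as they then stand; what a row does not reach is not made up. A row lasts 1/10 s, in which the tool goes at most 0.05 m and 0.15 rad, less where a joint would pass 70% of its speed; a pose out of reach is approached as far as the arm can. The fingers move at their own pace and stop on an object; grip_force is the grip in N (left out, the last holds). Time passes only in rows, so rows that do not move let the fingers close. The tool returns the time, the measured TCP pose, the force, the opening and the grip force at its end. only (a regular expression) keeps the lines of the reply that match it, lines (a string "A,B") keeps lines A to B, and quiet returns only ok. Input that does not fit is refused with a message, and nothing moves.
- monitor.get_obs(): the state, without advancing time (a new reading comes with each control period).
- eyes.read_camera(name): name is "side" or "top" or "wrist"; returns the picture (420x560x3 uint8, blue, green, red); there is no depth.
- eyes.camera_info(name): a dict with "vertical_fov" (degrees; the focal length in pixels is half the picture's height over the tangent of half this angle, whatever the lens; pixels are square), "cx", "cy" (the principal point, pixels), "view" (4x4, takes a point from world to camera coordinates); the wrist camera has in their place "hand_eye" (4x4, takes a point from camera to tool coordinates, whose origin is the TCP and whose axes are the flange's). Camera axes: x right, y up, looking along -z (the intrinsics and any distortion apply to the point x, -y, -z); pixel columns grow to the right and rows downward; lengths in m; the calibration is good to about 2 mm. A picture is of the moment at which its call begins: read the wrist's pose just before it. camera_info takes no time and is no camera call.
- bot.hand_in(): hands the job in; it is judged then, once.
The state is a dict: "t": time; "q": joint angles; "joint_vel": joint speeds; "joint_torque": joint torques, N m; "eef_pos": TCP position; "tool_rot": TCP orientation; "contact_force": force on the tool from outside, world axes, zero at the start; "torque": the same for the moment, N m; "gripper_width": opening from 0.0 (shut) to 1.0 (fully open); "grasp_force": force on a finger pad.
Only numpy, scipy, OpenCV 4.12 (cv2) and the standard library are available. Lean on these libraries where they do the work, as an engineer would, in place of code of your own. Each camera call takes 0.05 s, during which the arm holds its last target. There are 200 camera calls.

TASK

Set the bench up for carving: set the brittle stone blank down gently, flat on the carving board, pushed up into the corner of its two stops with a long side against the back stop and an end against the side stop, and lay the three chisels in the notches of the tool rest, blades pointing away from the robot, in order of blade width with the narrowest on the left and the widest on the right as the robot sees it. Stand the mallet upright on its head on the bench in the gap between the carving board and the tool rest. Leave the finished seal standing where it is.

Things in the scene. Friction and masses are not known exactly. Their poses are not given: they have to be found in the camera images.
- blank: Loose rounded slab of reddish stone, 60 mm (its x) by 110 mm (its y) by 26 mm thick, a circle and two lines scribed on top, about 0.42 kg. Origin: centre of its underside, z up. Grip it across the 60 mm.
- narrow: Chisel with the narrowest blade: a plain straight blade 7 mm wide. Origin on the axis at the middle of the handle, 11 mm above what it lies on; x runs along the tool to the blade. Octagonal pale wooden handle 110 mm long, 22 mm across flats, brass ends, steel shank; origin to cutting edge 132 mm; 110 g. At the start it lies flat, blade roughly away from the robot; grip across the handle's middle.
- medium: Chisel with the middle blade: straight, 18 mm wide. Otherwise as narrow: same handle, length, origin and axes.
- wide: Chisel with the widest blade: it flares like a fish's tail to 36 mm at the edge. Otherwise as narrow: same handle, length, origin and axes.
- mallet: Carver's round mallet of dark wood, about 0.32 kg, standing on its head: head 60 mm across and 80 mm high, the handle rising from it to 157 mm, 19 mm thick just above the head (94 mm up) swelling to 26 mm at 125 to 145 mm up. Origin: centre of the underside of the head, z up along the handle.
- board: Fixed carving board: plywood 150 (x) by 200 (y) by 12 mm. Origin: middle of its front edge at bench height; x away from the robot, y left. Two wooden stops form an L, tops 22 mm above the bench: back stop at x 135 to 150 mm, full width; side stop at y 85 to 100 mm. The blank's middle belongs at x 105, y 30 mm; it rises 16 mm above the stops, so hold it above them.
- rest: Fixed wooden tool rest 110 (x) by 196 (y) mm, left or right of the board. Origin: middle of its front edge at bench height; x away from the robot, y left. 6 mm slab; notched cross rails 10 mm thick at x 20 and 90 mm: three notches each, 40 mm wide, at y +62, 0, -62 mm, floors 16 mm up, teeth to 28 mm. A chisel lies along x across both rails, origin at x 55 mm, 27 mm up.
- seal: Finished seal of pale soapstone, loose, 30 by 30 mm and 59 mm tall with a turned knob on top, standing upright on the bench to one side. Origin: centre of its underside. Not to be disturbed.
Not all that is in view belongs to the job. Leave any blue look-alike of the narrow alone. Leave any black look-alike of the medium alone.

How it is judged:
By the outcome, as a careful person would: the job done as asked, in the order asked, and still so for the second after the job is handed in, with the robot touching nothing.
It also fails if it takes over 144 s, if anything falls off the work surface, if the arm or the gripper's body presses on something with over 40 N, if the wrist force passes 120 N, or if a joint passes its speed limit or range.

## Working session

There is one attempt and no reset: what is moved stays moved. The work goes in short steps, Python scripts to look and compute and a tool call to move; the robot and the scene stay as the last step left them, time stands still between calls to the robot, and variables do not carry over. Pictures are saved under pics/ and viewed, at most 17 in all, crops included, and the job is handed in when it is done.

```bash
ls; mkdir -p pics
```

Run:
```python
from station import monitor, eyes, bot
import cv2
o=monitor.get_obs();print(o)
for n in ["side","top","wrist"]:
    im=eyes.read_camera(n);cv2.imwrite(f"pics/{n}0.png",im);print(n,eyes.camera_info(n))
```

```text
pics
{'t': 0.0, 'q': array([-1.43811265,  0.47782807,  0.0223245 ,  1.55644291, -0.01153535,
        1.10929305, -0.08309306]), 'joint_vel': array([-0.00150104, -0.00096208, -0.00104388, -0.0005743 ,  0.00076591,
       -0.00116188,  0.00071043]), 'joint_torque': array([ 3.91505546e-04, -5.96460915e+01,  1.60828907e+00, -2.81184393e+01,
        1.24962162e-02,  9.56849341e-03, -1.29400439e-05]), 'eef_pos': array([0.16081751, 0.65495643, 0.23031026]), 'tool_rot': array([-6.12163643e-05,  1.20088070e-01,  9.92762814e-01, -9.20004796e-04]), 'contact_force': array([0.23460476, 0.33532956, 0.618635  ]), 'torque': array([-0.01130935,  0.01599221, -0.01970347]), 'grasp_force': 0.0, 'gripper_width': 0.9945135133248175}
side {'vertical_fov': 51.84434964479533, 'cx': 282.2870293134162, 'cy': 207.79870769421365, 'view': array([[ 0.9736234 , -0.22784513, -0.01200318, -0.39217422],
       [ 0.15005569,  0.59981039,  0.78594579, -0.09583631],
       [-0.17187429, -0.76701636,  0.61817889, -1.23368394],
       [ 0.        ,  0.        ,  0.        ,  1.        ]])}
top {'vertical_fov': 52.804950801
[... 156 characters left out ...]
    [ 9.95759126e-01, -6.91932833e-04,  9.19961052e-02,
        -4.00780479e-01],
       [-9.19575809e-02,  2.24108602e-02,  9.95510701e-01,
        -1.01416211e+00],
       [ 0.00000000e+00,  0.00000000e+00,  0.00000000e+00,
         1.00000000e+00]])}
wrist {'vertical_fov': 71.07528075116171, 'cx': 279.8997031262473, 'cy': 210.42139293674316, 'hand_eye': array([[-1.10366873e-03,  9.55731034e-01,  2.94239652e-01,
         7.51835508e-02],
       [ 9.99998985e-01,  7.89765179e-04,  1.18564755e-03,
         7.40678713e-04],
       [ 9.00779926e-04,  2.94240662e-01, -9.55730936e-01,
        -1.43330601e-01],
       [ 0.00000000e+00,  0.00000000e+00,  0.00000000e+00,
         1.00000000e+00]])}
```

View pics/top0.png

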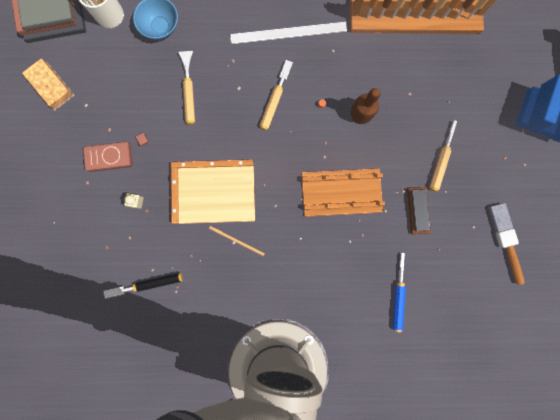

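View pics/side0.png

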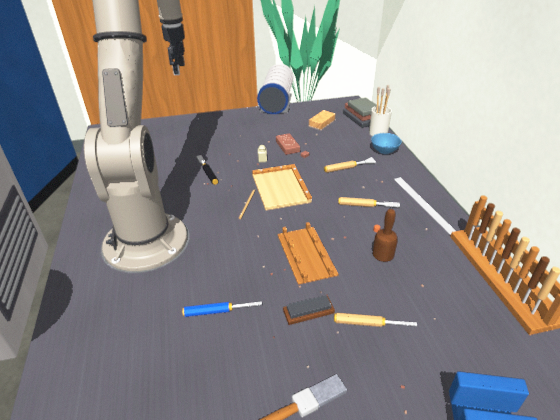

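Top view: blank (107,156), scribed reddish slab. Chisels with yellow handles: fishtail wide (188,90), medium (275,98), narrow (443,160). Look-alikes to leave alone: blue (400,300), black (145,285). Also not wanted: red cork-like block (48,84), dark brush (420,210), scraper (507,243), stick (237,241). Mallet (368,105), seal (133,201), board (213,192), rest (342,192).

Create h.py:
```python
import numpy as np, cv2
from scipy.spatial.transform import Rotation as R
from station import monitor, eyes
def pose():
    o=monitor.get_obs(); q=o['tool_rot']; T=np.eye(4)
    T[:3,:3]=R.from_quat([q[1],q[2],q[3],q[0]]).as_matrix(); T[:3,3]=o['eef_pos']; return T
def cam(n,T=None):
    i=eyes.camera_info(n); C=T@i['hand_eye'] if n=='wrist' else np.linalg.inv(i['view'])
    return C,210/np.tan(np.radians(i['vertical_fov']/2)),i['cx'],i['cy']
def ray(c,p):
    C,f,cx,cy=c; d=C[:3,:3]@np.array([(p[0]-cx)/f,-(p[1]-cy)/f,-1.]); return C[:3,3],d/np.linalg.norm(d)
def plane(c,p,z):
    o,d=ray(c,p); return o+d*(z-o[2])/d[2]
def proj(c,X):
    C,f,cx,cy=c; v=np.linalg.inv(C)@np.r_[X,1]; return np.array([cx-f*v[0]/v[2],cy+f*v[1]/v[2]])
def tri(c1,p1,c2,p2):
    o,d=ray(c1,p1);a,e=ray(c2,p2); s=np.linalg.lstsq(np.c_[d,-e],a-o,rcond=None)[0]
    X,Y=o+s[0]*d,a+s[1]*e; return (X+Y)/2,np.linalg.norm(X-Y)
RNG=dict(wood=((12,110,120),(30,255,255)),red=((0,60,40),(12,255,255)),redhi=((168,60,40),(180,255,255)))
def blob(im,lo,hi,near,rad,k=3):
    m=cv2.inRange(cv2.cvtColor(im,cv2.COLOR_BGR2HSV),lo,hi)
    m=cv2.morphologyEx(m,cv2.MORPH_CLOSE,np.ones((k,k)))
    w=np.zeros_like(m); cv2.circle(w,tuple(int(v) for v in near),int(rad),255,-1); m&=w
    cs=cv2.findContours(m,cv2.RETR_EXTERNAL,cv2.CHAIN_APPROX_NONE)[0]
    c=max(cs,key=cv2.contourArea); return c,cv2.minAreaRect(c)
```

Run:
```python
from h import *
t=cv2.imread('pics/top0.png');s=cv2.imread('pics/side0.png')
ct,cs=cam('top'),cam('side')
W=((10,90,120),(30,255,255))
for n,a,b in [('wide',(189,101),(342,167)),('medium',(270,111),(358,202)),('narrow',(441,168),(360,320))]:
    r1=blob(t,*W,a,28)[1]; r2=blob(s,*W,b,32)[1]
    box=cv2.boxPoints(r1); 
    e=np.array([box[1]-box[0],box[2]-box[1]]); l=max(e,key=np.linalg.norm); l=l/np.linalg.norm(l)
    L=max(r1[1])/2; c=np.array(r1[0])
    A,B=[plane(ct,c+k*L*l,.012) for k in(-1,1)]
    if A[0]>B[0]:A,B=B,A
    print(n,r1,'side',r2[0],r2[1],'tri',tri(ct,r1[0],cs,r2[0]),'mid',(A+B)/2,'len',np.linalg.norm(B-A),'yaw',np.degrees(np.arctan2(B[1]-A[1],B[0]-A[0])))
for n,a,b in [('blank',(107,156),(287,144))]:
    hs=[]
    for p,im in((a,t),(b,s)): print(n,cv2.cvtColor(im,cv2.COLOR_BGR2HSV)[p[1],p[0]]); 
    r1=blob(t,(0,50,40),(12,255,255),a,30)[1];r2=blob(s,(0,50,40),(12,255,255),b,22)[1]
    print(r1,r2,tri(ct,r1[0],cs,r2[0]),[plane(ct,p,.026).round(4) for p in cv2.boxPoints(r1)])
for n,p,z in [('mallet base',(361,110),.05),('seal',(131,202),.03),('board',(213,192),.012),('rest',(342,192),.02),('knobtop',(376,91),.157)]: print(n,plane(ct,p,z).round(3))
```

```text
wide ((188.43582153320312, 100.97277069091797), (46.409446716308594, 9.481499671936035), 86.42366790771484) side (339.9038391113281, 166.0192413330078) (6.667948246002197, 32.359161376953125) tri (array([0.66017236, 0.22013768, 0.01312689]), np.float64(0.0016739294767847406)) mid [0.65998978 0.22049225 0.012     ] len 0.11933095616020319 yaw 4.468472245254164
medium ((271.23455810546875, 107.0902099609375), (9.11806869506836, 46.09291076660156), 21.037511825561523) side (356.8883056640625, 201.56344604492188) (38.04592514038086, 7.694681644439697) tri (array([0.64471878, 0.01341906, 0.01326325]), np.float64(0.0003875515804363465)) mid [0.64522313 0.01334976 0.012     ] len 0.11844153598367549 yaw -20.53005541327804
narrow ((440.287109375, 168.09066772460938), (9.636202812194824, 46.17347717285156), 17.52556800842285) side (359.3896484375, 319.3241882324219) (51.654293060302734, 10.214594841003418) tri (array([ 0.49029925, -0.40831953,  0.01253131]), np.float64(0.0003060813669080697)) mid [ 0.49083996 -0.40867806  0.012     ] len 0.11805344363387336 yaw -19.392055753629254
blank [  6 109 195]
blank [  7  92 222]
((107.13868713378906, 156.36862182617188), (25.828636169433594, 48.63883590698242), 83.41805267333984) ((287.5945739746094, 143.43243408203125), (25.574481964111328, 16.739660263061523), 54.462318420410156) (array([0.51955053, 0.41589293, 0.01458639]), np.float64(0.002681602692366344)) [array([0.5405, 0.4741, 0.026 ]), array([0.5546, 0.3581, 0.026 ]), array([0.4913, 0.3491, 0.026 ]), array([0.4775, 0.4645, 0.026 ])]
mallet base [ 0.626 -0.204  0.05 ]
seal [0.404 0.349 0.03 ]
board [0.43  0.156 0.012]
rest [ 0.429 -0.16   0.02 ]
knobtop [ 0.634 -0.215  0.157]
```

```bash
python3 -c "
import cv2,numpy as np
t=cv2.imread('pics/top0.png')
f=lambda x0,y0,w,h,k:cv2.resize(t[y0:y0+h,x0:x0+w],None,fx=k,fy=k,interpolation=cv2.INTER_CUBIC)
cv2.imwrite('pics/crop0.png',f(80,45,390,190,2))"
```

```text
(no output)
```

View pics/crop0.png

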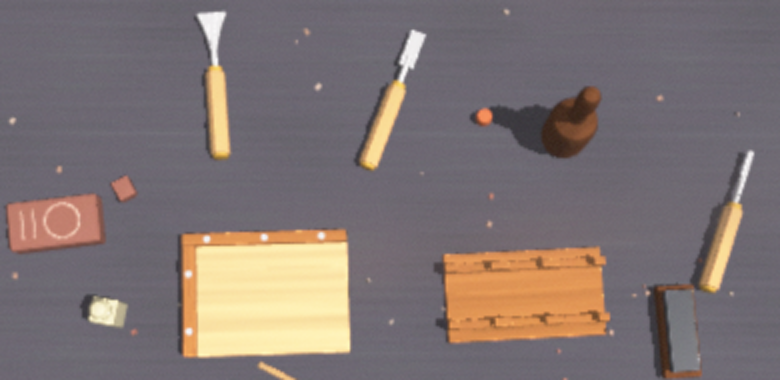

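The crop confirms the choice: fishtail wide at left, medium in the middle, plain narrow at right, and the scribed slab as the blank. A small red cube sits at crop (123,188), to be avoided. Moving over the blank.

Add to h.py:
```python
def need(X,yaw=None):
    """tool-axes shift to X, then turn so tool y lies at world yaw (deg, mod 180)"""
    T=pose(); d=T[:3,:3].T@(np.array(X)-T[:3,3]); s='shift '+str(d.round(4))
    if yaw is not None:
        y=np.degrees(np.arctan2(T[1,1],T[0,1])); t=(y-yaw+90)%180-90
        s+=f' turn {np.radians(t):.3f} (now {y:.2f})'
    print(s, 'at',T[:3,3].round(4),'tilt',T[:2,2].round(4),'q7',monitor.get_obs()['q'][6].round(2))
```

```text
(no output)
```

jog_arm([
  [-0.045,-0.017,0,0,1],
  [-0.045,-0.017,0,0,1],
  [-0.045,-0.017,0,0,1],
  [-0.045,-0.017,0,0,1],
  [-0.045,-0.017,0,0,1],
  [-0.045,-0.017,0,0,1],
  [-0.045,-0.017,0,0,1],
  [-0.045,-0.017,0,0,1],
  [-0.045,-0.017,0,0,1],
  [0,0,0,0.15,1],
  [0,0,0,0.15,1],
  [0,0,0,0.15,1],
  [0,0,0,0.15,1],
  [0,0,0,0.15,1],
  [0,0,0,0.15,1],
  [0,0,0,0.15,1],
  [0,0,0,0.15,1],
  [0,0,0,0,1],
], grip_force=40)

```text
t: 1.95
eef_pos: [0.5174, 0.4104, 0.2309]
tool_rot: [0.0, 0.66, 0.751, -0.0]
contact_force: [-0.2, -0.4, 0.1]
gripper_width: 0.998
grasp_force: 0.0
```

Run:
```python
from h import *
T=pose(); im=eyes.read_camera('wrist'); cv2.imwrite('pics/w1.png',im); np.save('w1.npy',T)
c=cam('wrist',T)
need([.516,.412,.23],6.9)
for n,X in [('blank',(.516,.412,.026)),('seal',(.4,.35,.03)),('bd',(.43,.156,.012))]: print(n,proj(c,X))
```

```text
shift [ 0.0018 -0.0013  0.001 ] turn 0.013 (now 7.65) at [0.5175 0.4104 0.231 ] tilt [-0.0003 -0.0007] q7 -0.46
blank [279.05959779 183.74367898]
seal [179.96531713 221.35040963]
bd [200.44466689 341.13744985]
```

View pics/w1.png

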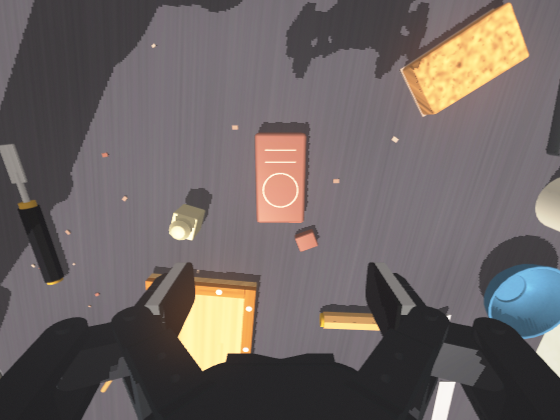

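Wrist view: blank at (281,178) with its scribed circle at (281,190), seal at (181,225), red cube (306,241), board corner (257,280).

Run:
```python
from h import *
im=cv2.imread('pics/w1.png');c=cam('wrist',np.load('w1.npy'))
h=cv2.cvtColor(im,cv2.COLOR_BGR2HSV)
print([h[y,x].tolist() for x,y in[(281,210),(281,140),(281,220),(281,224),(258,180),(303,180),(281,133)]])
k,r=blob(im,(0,60,60),(12,255,255),(281,178),62)
print(r,cv2.boundingRect(k))
P=[plane(c,p,.026) for p in cv2.boxPoints(r)]
print(np.round(P,4),np.mean(P,0),[np.linalg.norm(P[i]-P[i-1]).round(4) for i in range(4)])
# scribed circle in both views
def circ(im,near,rad):
    H=cv2.cvtColor(im,cv2.COLOR_BGR2HSV); m=((H[...,1]<105)&(H[...,2]>150)).astype(np.uint8)*255
    w=np.zeros_like(m);cv2.circle(w,near,rad,255,-1);return cv2.minEnclosingCircle(cv2.findNonZero(m&w)),int((m&w>0).sum())
t=cv2.imread('pics/top0.png');a=circ(im,(281,190),21);b=circ(t,(111,156),9);print(a,b)
print(tri(c,a[0][0],cam('top'),b[0][0]), plane(c,a[0][0],.026))
```

```text
[[8, 101, 235], [7, 110, 223], [8, 100, 237], [173, 16, 126], [8, 102, 236], [7, 115, 190], [7, 108, 125]]
((280.5, 177.0), (90.0, 51.0), 90.0) (255, 132, 52, 91)
[[0.481  0.4683 0.026 ]
 [0.5389 0.4758 0.026 ]
 [0.5557 0.3678 0.026 ]
 [0.4922 0.3596 0.026 ]] [0.51698533 0.41789342 0.026     ] [np.float64(0.1093), np.float64(0.0584), np.float64(0.1093), np.float64(0.064)]
(((279.0, 191.4558868408203), 20.19624137878418), 661) (((111.0, 156.0), 9.000100135803223), 94)
(array([0.51701815, 0.40243938, 0.02548346]), np.float64(0.0002765001038584748)) [0.51713735 0.40252179 0.026     ]
```

jog_arm([
  [0.0055,0,0.04,0,1],
  [0,0,0.045,0,1],
  [0,0,0.045,0,1],
  [0,0,0.045,0,1],
  [0,0,0.03,0,1],
  [0,0,0.015,0,1],
  [0,0,0.004,0,1],
  [0,0,0,0,0.5],
  [0,0,0,0,0.5],
  [0,0,0,0,0.5],
  [0,0,0,0,0.5],
  [0,0,0,0,0.5],
], grip_force=50)

```text
t: 3.2
eef_pos: [0.518, 0.4167, 0.0096]
tool_rot: [-0.0, 0.66, 0.752, 0.001]
contact_force: [-1.5, -1.9, 7.2]
gripper_width: 0.684
grasp_force: 56.7
```

Run:
```python
from h import *
need([.517,.416,.007],7.65)
```

```text
shift [-0.0006 -0.0011  0.0026] turn -0.003 (now 7.47) at [0.518  0.4167 0.0096] tilt [0.002  0.0023] q7 -0.39
```

jog_arm([
  [0,0,-0.01,0,0.5],
  [0,0,-0.03,0,0.5],
  [0,0,-0.04,0,0.5],
  [0,0,-0.04,0,0.5],
  [0,0,-0.04,0,0.5],
  [0,0,0,0,0.5],
])

```text
t: 3.8
eef_pos: [0.5203, 0.4177, 0.1744]
tool_rot: [0.001, 0.66, 0.751, 0.006]
contact_force: [1.4, 1.3, -4.4]
gripper_width: 0.683
grasp_force: 56.5
```

Run:
```python
from h import *
T=pose(); im=eyes.read_camera('wrist'); cv2.imwrite('pics/w2.png',im); np.save('w2.npy',T)
s=eyes.read_camera('side'); cs=cam('side'); p=proj(cs,T[:3,3]).astype(int); print(p)
x,y=p; cr=cv2.resize(s[max(0,y-60):y+40,x-60:x+60],None,fx=3,fy=3)
b=np.zeros((420,360+560,3),np.uint8); b[:,360:]=im; b[:cr.shape[0],:360]=cr; cv2.imwrite('pics/w2s.png',cv2.resize(b,(800,365)))
```

```text
[287 103]
```

View pics/w2s.png

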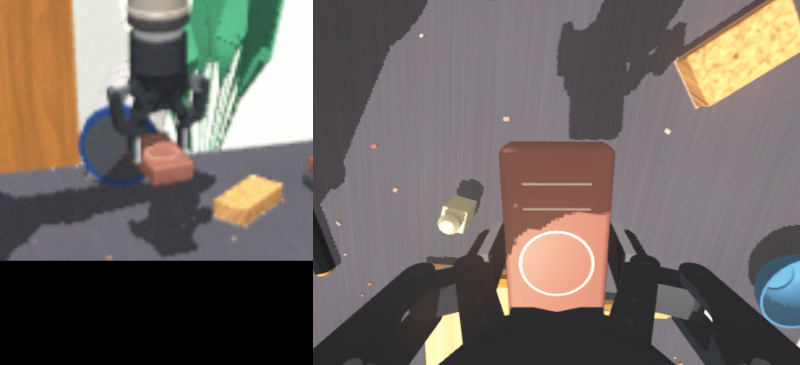

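Run:
```python
from h import *
t=cv2.imread('pics/top0.png');ct=cam('top'); w=cv2.imread('pics/w1.png');cw=cam('wrist',np.load('w1.npy'))
def quad(m,near,rad):
    k=np.zeros_like(m);cv2.circle(k,near,rad,255,-1);m=cv2.morphologyEx(m&k,cv2.MORPH_CLOSE,np.ones((5,5)))
    c=max(cv2.findContours(m,cv2.RETR_EXTERNAL,cv2.CHAIN_APPROX_NONE)[0],key=cv2.contourArea)[:,0].astype(float)
    r=cv2.minAreaRect(c.astype(np.float32));b=cv2.boxPoints(r);print(r)
    L=[]
    for i in range(4):
        p,q=b[i],b[(i+1)%4];u=(q-p)/np.linalg.norm(q-p);n=np.array([-u[1],u[0]])
        s=(c-p)@u;d=abs((c-p)@n);g=c[(s>6)&(s<np.linalg.norm(q-p)-6)&(d<4)]
        L.append(cv2.fitLine(g.astype(np.float32),cv2.DIST_HUBER,0,.01,.01).ravel())
    X=lambda a,b:a[2:]+a[:2]*np.linalg.solve(np.c_[a[:2],-b[:2]],b[2:]-a[2:])[0]
    return [X(L[i-1],L[i]) for i in range(4)]
H=cv2.cvtColor(t,cv2.COLOR_BGR2HSV)
m=cv2.inRange(H,(5,60,110),(32,255,255))
for n,near,rad,z in(('board',(213,192),56,.012),('rest',(342,192),50,.028)):
    Q=quad(m,near,rad)
    for q in Q: print(n,np.round(q,1),plane(ct,q,z).round(4),plane(ct,q,.022).round(4))
# wrist: stop corner
Hw=cv2.cvtColor(w,cv2.COLOR_BGR2HSV)
print([Hw[y,x].tolist() for x,y in [(250,300),(240,300),(210,320),(230,290),(230,280),(256,300)]])
for x,y in [(257,280),(256,293)]: print('w1 corner',plane(cw,(x,y),.022).round(4))
# blank in hand
T=np.load('w2.npy');c2=cam('wrist',T);i2=cv2.imread('pics/w2.png');k,r=blob(i2,(0,60,40),(12,255,255),(280,230),110,5)
k=k[:,0]
for y in (190,210,230,250):
    xs=k[abs(k[:,1]-y)<2][:,0];print(y,xs.min(),xs.max(),end=' ')
    for x in(xs.min(),xs.max()):print((np.linalg.inv(T)@np.r_[plane(c2,(x,y),T[2,3]+.0164),1])[:3].round(4),end='')
    print()
print('far row',k[:,1].min(),[(np.linalg.inv(T)@np.r_[plane(c2,(280,y),T[2,3]+z),1])[:3].round(4) for y,z in((k[:,1].min(),-.0096),(k[:,1].min()+14,.0164))])
```

```text
((212.41336059570312, 200.97564697265625), (82.9187240600586, 83.53932189941406), 89.01223754882812)
board [171.  161.3] [0.5067 0.2606 0.012 ] [0.5048 0.2581 0.022 ]
board [252.7 159.4] [0.5118 0.0593 0.012 ] [0.5098 0.0588 0.022 ]
board [254.7 243. ] [0.3054 0.0537 0.012 ] [0.3054 0.0533 0.022 ]
board [171. 232.] [0.3328 0.2569 0.012 ] [0.3325 0.2545 0.022 ]
((342.9420166015625, 191.89779663085938), (44.99036407470703, 81.99179077148438), 86.98721313476562)
rest [301.2 172.1] [ 0.4774 -0.0595  0.028 ] [ 0.4785 -0.0599  0.022 ]
rest [379.1 168.1] [ 0.4876 -0.2509  0.028 ] [ 0.4886 -0.2524  0.022 ]
rest [383.5 211.8] [ 0.3802 -0.259   0.028 ] [ 0.3806 -0.2606  0.022 ]
rest [304.4 216. ] [ 0.3701 -0.0667  0.028 ] [ 0.3705 -0.0671  0.022 ]
[[16, 167, 245], [27, 72, 255], [26, 77, 255], [17, 162, 251], [16, 114, 152], [6, 47, 86]]
w1 corner [0.5033 0.2757 0.022 ]
w1 corner [0.504  0.2555 0.022 ]
190 215 345 [ 0.0462 -0.0285 -0.0164][ 0.046   0.0292 -0.0158]
210 216 344 [ 0.0369 -0.0286 -0.0164][ 0.0367  0.0293 -0.0159]
230 217 343 [ 0.0273 -0.0288 -0.0165][ 0.0271  0.0294 -0.016 ]
250 219 341 [ 0.0172 -0.0285 -0.0165][ 0.017   0.0291 -0.016 ]
far row 163 [array([0.0543, 0.0003, 0.01  ]), array([ 0.0519,  0.0003, -0.0161])]
```

Run:
```python
from h import *
need([.4565,.1813,.06],1.4)
```

```text
shift [-0.2249 -0.0906  0.1079] turn 0.106 (now 7.46) at [0.517  0.4159 0.1683] tilt [0.0009 0.0013] q7 -0.45
```

jog_arm([
  [-0.02,-0.008,0,0,0.5],
  [-0.03,-0.0125,0,0,0.5],
  [-0.04,-0.016,0,0,0.5],
  [-0.04,-0.016,0,0,0.5],
  [-0.04,-0.016,0,0,0.5],
  [-0.03,-0.012,0,0,0.5],
  [-0.0249,-0.01,0,0.05,0.5],
  [0,0,0.02,0.056,0.5],
  [0,0,0.03,0,0.5],
  [0,0,0.03,0,0.5],
  [0,0,0.02,0,0.5],
  [0,0,0.008,0,0.5],
  [0,0,0,0,0.5],
  [0,0,0,0,0.5],
])

```text
t: 5.3
eef_pos: [0.4566, 0.181, 0.0595]
tool_rot: [0.0, 0.699, 0.715, -0.0]
contact_force: [-0.2, 0.2, -3.8]
gripper_width: 0.688
grasp_force: 56.3
```

Run:
```python
from h import *
need([.4565,.1813,.027],1.4)
T=pose(); im=eyes.read_camera('wrist'); cv2.imwrite('pics/w3.png',im); np.save('w3.npy',T)
s=eyes.read_camera('side');cv2.imwrite('pics/s3.png',s)
b=np.hstack([im,cv2.resize(s[110:250,200:387],(560,420))]);cv2.imwrite('pics/w3s.png',cv2.resize(b,(800,300)))
```

```text
shift [ 0.0003 -0.0001  0.0325] turn -0.001 (now 1.37) at [0.4566 0.181  0.0595] tilt [-0.     -0.0001] q7 -0.19
```

View pics/w3s.png

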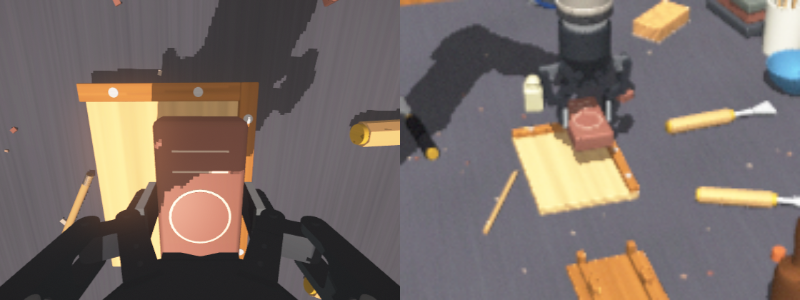

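Left half: blank held above the board with side stop along the top (outer corner near full-res (364,115)) and back stop at right; seal undisturbed on the right half. Checking the board estimate.

Run:
```python
from h import *
im=cv2.imread('pics/w3.png');c=cam('wrist',np.load('w3.npy'));H=cv2.cvtColor(im,cv2.COLOR_BGR2HSV)
print('model outer corner',proj(c,(.5048,.2581,.022)))
# edges: column scan for side stop outer/inner edge, row scan for back stop outer edge
for x in(130,170,230,320): print('col',x,[(y,H[y,x].tolist()) for y in range(106,150,3)][::1] if x==130 else '')
m=cv2.inRange(H,(8,110,90),(22,255,255))
for x in range(120,340,30): ys=np.flatnonzero(m[90:170,x])+90; print('side stop col',x,ys.min(),ys.max(),plane(c,(x,ys.min()-.5),.022).round(4),plane(c,(x,ys.max()+.5),.022).round(4))
for y in range(145,180,8): xs=np.flatnonzero(m[y,325:400])+325; print('back row',y,xs.min(),xs.max(),plane(c,(xs.max()+.5,y),.022).round(4))
```

```text
model outer corner [364.8091945  119.51066977]
col 130 [(106, [3, 38, 74]), (109, [5, 41, 75]), (112, [3, 40, 77]), (115, [5, 54, 80]), (118, [15, 170, 231]), (121, [15, 171, 235]), (124, [15, 170, 237]), (127, [15, 167, 236]), (130, [15, 169, 239]), (133, [15, 169, 238]), (136, [14, 169, 234]), (139, [14, 171, 233]), (142, [16, 142, 237]), (145, [24, 92, 253]), (148, [24, 93, 253])]
col 170 
col 230 
col 320 
side stop col 120 117 142 [0.3612 0.2565 0.022 ] [0.3591 0.2416 0.022 ]
side stop col 150 116 142 [0.3788 0.2575 0.022 ] [0.3771 0.242  0.022 ]
side stop col 180 116 142 [0.3964 0.2579 0.022 ] [0.3952 0.2424 0.022 ]
side stop col 210 116 142 [0.414  0.2583 0.022 ] [0.4132 0.2428 0.022 ]
side stop col 240 116 169 [0.4315 0.2587 0.022 ] [0.431  0.2269 0.022 ]
side stop col 270 116 169 [0.4491 0.2591 0.022 ] [0.4495 0.2273 0.022 ]
side stop col 300 115 169 [0.4666 0.26   0.022 ] [0.468  0.2278 0.022 ]
side stop col 330 115 165 [0.4842 0.2604 0.022 ] [0.4863 0.2307 0.022 ]
back row 145 325 360 [0.5038 0.2434 0.022 ]
back row 153 325 359 [0.5037 0.2386 0.022 ]
back row 161 325 358 [0.5036 0.2338 0.022 ]
back row 169 325 358 [0.5041 0.2289 0.022 ]
back row 177 333 357 [0.504  0.2239 0.022 ]
```

jog_arm([
  [0,0,0.02,0,0.5],
  [0,0,0.01,0,0.5],
  [0,0,0.003,0,0.5],
  [0,0,0.001,0,0.5],
  [0,0,0.001,0,0.5],
  [0,0,0.001,0,0.5],
  [0,0,0,0,0.5],
])

```text
t: 6.1
eef_pos: [0.4567, 0.1812, 0.0235]
tool_rot: [0.0, 0.699, 0.716, 0.0]
contact_force: [-0.5, -0.4, -5.1]
gripper_width: 0.685
grasp_force: 56.3
```

jog_arm([
  [0,0,0.001,0,0.5],
  [0,0,0.001,0,0.5],
  [0,0,0,0,0.5],
])

```text
t: 6.4
eef_pos: [0.4566, 0.1811, 0.0215]
tool_rot: [-0.0, 0.699, 0.715, 0.0]
contact_force: [-0.7, -0.2, -0.8]
gripper_width: 0.69
grasp_force: 56.9
```

jog_arm([
  [0.001,0.001,0,0,0.5],
  [0.0015,0.001,0,0,0.5],
  [0.0015,0.001,0,0,0.5],
  [0.0015,0,0,0,0.5],
  [0.0015,0,0,0,0.5],
  [0.001,0,0,0,0.5],
  [0,0,0,0,0.5],
])

```text
t: 7.1
eef_pos: [0.4593, 0.1878, 0.0215]
tool_rot: [0.0, 0.699, 0.715, -0.0]
contact_force: [-1.4, -5.6, 3.9]
gripper_width: 0.684
grasp_force: 57.5
```

jog_arm([
  [0.001,0.0005,0,0,0.5],
  [0.001,0.0005,0,0,0.5],
  [0,0,0,0,0.5],
])

```text
t: 7.4
eef_pos: [0.4595, 0.1882, 0.0215]
tool_rot: [0.0, 0.699, 0.715, -0.002]
contact_force: [-4.8, -9.7, 9.9]
gripper_width: 0.689
grasp_force: 58.1
```

jog_arm([
  [0,0.001,0,0,0.5],
  [0,0.0005,0,0,0.5],
  [0,0,0,0,0.5],
])

```text
t: 7.7
eef_pos: [0.4596, 0.1882, 0.0215]
tool_rot: [-0.001, 0.699, 0.715, -0.003]
contact_force: [-9.2, -9.5, 15.6]
gripper_width: 0.686
grasp_force: 58.7
```

jog_arm([
  [0,0,0,0,0.75],
  [0,0,0,0,0.8],
  [0,0,0,0,0.85],
  [0,0,-0.005,0,0.85],
  [0,0,-0.02,0,0.9],
  [0,0,-0.04,0,1],
  [0,0,-0.04,0,1],
  [0,0,-0.04,0,1],
  [0,0,0,0,1],
])

```text
t: 8.6
eef_pos: [0.4651, 0.1928, 0.1716]
tool_rot: [0.001, 0.699, 0.715, 0.005]
contact_force: [-0.2, -0.3, 0.1]
gripper_width: 0.998
grasp_force: 0.0
```

Run:
```python
from h import *
T=pose(); im=eyes.read_camera('wrist'); cv2.imwrite('pics/w4.png',im); np.save('w4.npy',T)
t=eyes.read_camera('top');cv2.imwrite('pics/t4.png',t)
b=np.hstack([im,cv2.resize(t[140:245,150:290],(560,420),interpolation=cv2.INTER_CUBIC)]);cv2.imwrite('pics/w4s.png',cv2.resize(b,(800,300)))
need([.660,.2205,.2],94.5)
```

```text
shift [ 0.0238  0.1984 -0.0321] turn 1.517 (now 1.41) at [0.4623 0.1919 0.1674] tilt [0.002  0.0021] q7 -0.31
```

View pics/w4s.png

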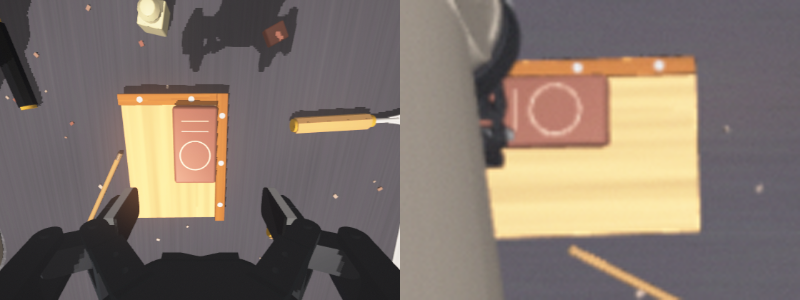

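jog_arm([
  [0.005,0.04,-0.008,0,1],
  [0.005,0.04,-0.008,0,1],
  [0.005,0.04,-0.008,0,1],
  [0.005,0.04,-0.008,0,1],
  [0.004,0.038,0,0,1],
  [0,0,0,0.15,1],
  [0,0,0,0.15,1],
  [0,0,0,0.15,1],
  [0,0,0,0.15,1],
  [0,0,0,0.15,1],
  [0,0,0,0.15,1],
  [0,0,0,0.15,1],
  [0,0,0,0.15,1],
  [0,0,0,0.15,1],
  [0,0,0,0.15,1],
  [0,0,0,0.017,1],
  [0,0,0,0,1],
], grip_force=60)

```text
t: 10.4
eef_pos: [0.6585, 0.2199, 0.1968]
tool_rot: [0.001, 0.999, 0.04, -0.001]
contact_force: [-0.3, -0.1, 1.0]
gripper_width: 0.995
grasp_force: 0.0
```

Add to h.py:
```python
def chisel(name,near,rad=75,lo=(10,90,110)):
    """wrist view: handle middle and yaw at z=11 mm, height from top+wrist"""
    T=pose(); im=eyes.read_camera('wrist'); c=cam('wrist',T); cv2.imwrite(f'pics/{name}.png',im)
    p0=proj(c,near); k,r=blob(im,lo,(32,255,255),p0,rad)
    b=cv2.boxPoints(r); i=0 if np.linalg.norm(b[1]-b[0])<np.linalg.norm(b[2]-b[1]) else 1
    e=[(b[i]+b[i+1])/2,(b[(i+2)%4]+b[(i+3)%4])/2]; A,B=[plane(c,x,.012) for x in e]
    if A[0]>B[0]:A,B=B,A
    M=(A+B)/2; print(name,'px',p0.round(),r[0],'mid',M.round(4),'len',np.linalg.norm(B-A).round(4),'yaw',np.degrees(np.arctan2(B[1]-A[1],B[0]-A[0])).round(2)); return c,r,M
```

Run:
```python
from h import *
c,r,M=chisel('w5',(.66,.2203,.012))
print(tri(c,r[0],cam('top'),(188.44,100.97)))
need([M[0],M[1],.006],94.5)
```

```text
w5 px [280. 187.] (278.0, 187.0) mid [0.6567 0.2222 0.012 ] len 0.1192 yaw 4.47
(array([0.65987916, 0.22161091, 0.01057584]), np.float64(0.0018233301914243668))
shift [-0.0015 -0.0027  0.1912] turn 0.002 (now -85.36) at [0.6587 0.2198 0.1972] tilt [-0.0014 -0.001 ] q7 -1.46
```

jog_arm([
  [-0.0005,-0.0015,0.04,0,1],
  [0,0,0.045,0,1],
  [0,0,0.045,0,1],
  [0,0,0.03,0,0.8],
  [0,0,0.02,0,0.6],
  [0,0,0.009,0,0.5],
  [0,0,0.003,0,0.4],
  [0,0,0,0,0.4],
  [0,0,0,0,0.1],
  [0,0,0,0,0.1],
  [0,0,0,0,0.1],
  [0,0,0,0,0.1],
], grip_force=60)

```text
t: 11.65
eef_pos: [0.6598, 0.2216, 0.0082]
tool_rot: [-0.0, 0.999, 0.039, 0.001]
contact_force: [-1.0, -0.0, 6.1]
gripper_width: 0.232
grasp_force: 59.9
```

jog_arm([
  [0,0,-0.01,0,0.1],
  [0,0,-0.03,0,0.1],
  [0,0,-0.04,0,0.1],
  [0,0,-0.045,0,0.1],
  [0,0,-0.02,0,0.1],
  [0,0,0,0,0.1],
])

```text
t: 12.25
eef_pos: [0.6607, 0.2216, 0.1559]
tool_rot: [-0.001, 0.999, 0.039, 0.003]
contact_force: [0.2, -0.3, -2.3]
gripper_width: 0.234
grasp_force: 59.1
```

Run:
```python
from h import *
need([.4280,-.2245,.145],93)
```

```text
shift [-0.2667  0.4267  0.0083] turn 0.025 (now -85.55) at [0.6607 0.2216 0.1559] tilt [0.0063 0.0026] q7 -1.44
```

jog_arm([
  [-0.02,0.02,0,0,0.1],
  [-0.035,0.03,0,0,0.1],
  [-0.035,0.035,0,0,0.1],
  [-0.035,0.035,0,0,0.1],
  [-0.03,0.04,0,0,0.1],
  [-0.03,0.04,0,0,0.1],
  [-0.03,0.04,0,0,0.1],
  [-0.02,0.045,0,0,0.1],
  [-0.0136,0.045,0,0,0.1],
  [-0.01,0.045,0,0,0.1],
  [0,0.0322,0,0,0.1],
  [0,0.02,0,0.025,0.1],
  [0,0,0,0,0.1],
  [0,0,0,0,0.1],
])

```text
t: 13.65
eef_pos: [0.433, -0.2242, 0.1506]
tool_rot: [-0.0, 1.0, 0.026, -0.001]
contact_force: [-0.2, -0.0, -0.9]
gripper_width: 0.233
grasp_force: 59.1
```

Run:
```python
from h import *
T=pose(); im=eyes.read_camera('wrist'); cv2.imwrite('pics/w6.png',im); np.save('w6.npy',T)
t=eyes.read_camera('top');cv2.imwrite('pics/t6.png',t)
need([.4360,-.2245,.06],93)
```

```text
shift [0.0025 0.0015 0.0907] turn 0.002 (now -86.88) at [ 0.4335 -0.2232  0.1507] tilt [-0.0014  0.001 ] q7 -0.71
```

View pics/w6.png

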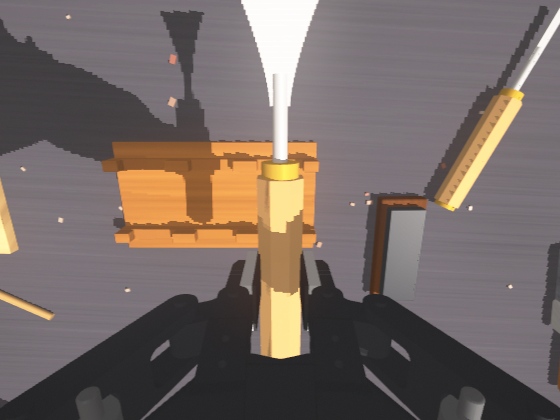

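The held wide chisel hangs straight (axis at column 281). The rest spans columns 114–316 and rows 142–248, with its back rail at row 163 and front rail at row 238.

Run:
```python
from h import *
c=cam('wrist',np.load('w6.npy'))
for p,z in [((114,142),.006),((316,142),.006),((316,248),.006),((131,248),.006),((103,165),.028),((318,165),.028),((116,237),.028),((316,237),.028)]: print(p,plane(c,p,z).round(4))
# model
O=np.array([.4314,-.1626]);a=np.radians(3);Rm=np.array([[np.cos(a),-np.sin(a)],[np.sin(a),np.cos(a)]])
for v in[(.055,.098),(.055,-.098),(-.055,-.098),(-.055,.098)]: print(v,proj(c,np.r_[O+Rm@v,.006]).round(1))
im=cv2.imread('pics/w6.png');H=cv2.cvtColor(im,cv2.COLOR_BGR2HSV)
m=cv2.inRange(H,(5,120,60),(18,255,255));m[:,:90]=0;m[:,330:]=0;m[:125]=0;m[252:]=0
ks=max(cv2.findContours(m,cv2.RETR_EXTERNAL,cv2.CHAIN_APPROX_NONE)[0],key=cv2.contourArea);print(cv2.boundingRect(ks))
```

```text
(114, 142) [ 0.4795 -0.0623  0.006 ]
(316, 142) [ 0.4894 -0.2552  0.006 ]
(316, 248) [ 0.3792 -0.2648  0.006 ]
(131, 248) [ 0.3691 -0.0675  0.006 ]
(103, 165) [ 0.4608 -0.062   0.028 ]
(318, 165) [ 0.4707 -0.256   0.028 ]
(116, 237) [ 0.3908 -0.0657  0.028 ]
(316, 237) [ 0.4007 -0.2604  0.028 ]
(0.055, 0.098) [113.3 140.2]
(0.055, -0.098) [318.7 139.9]
(-0.055, -0.098) [314.8 245.8]
(-0.055, 0.098) [130.9 246. ]
(102, 142, 217, 110)
```

jog_arm([
  [0.0015,0.001,0.03,0,0.1],
  [0,0,0.035,0,0.1],
  [0,0,0.03,0,0.1],
  [0,0,0.02,0,0.1],
  [0,0,0.006,0,0.1],
  [0,0,0.002,0,0.1],
  [0,0,0.002,0,0.1],
  [0,0,0,0,0.1],
])

```text
t: 14.55
eef_pos: [0.4361, -0.2254, 0.027]
tool_rot: [0.0, 1.0, 0.027, 0.001]
contact_force: [-0.4, 0.7, -0.9]
gripper_width: 0.238
grasp_force: 59.1
```

jog_arm([
  [0,0,0.001,0,0.1],
  [0,0,0.001,0,0.1],
  [0,0,0,0,0.1],
])

```text
t: 14.85
eef_pos: [0.4355, -0.2255, 0.0244]
tool_rot: [-0.0, 1.0, 0.026, 0.0]
contact_force: [-0.3, 0.3, -1.5]
gripper_width: 0.233
grasp_force: 59.1
```

jog_arm([
  [0,0,0.001,0,0.1],
  [0,0,0.0005,0,0.1],
  [0,0,0,0,0.1],
])

```text
t: 15.15
eef_pos: [0.4356, -0.2256, 0.024]
tool_rot: [-0.001, 1.0, 0.026, 0.001]
contact_force: [-3.3, 2.9, 18.8]
gripper_width: 0.234
grasp_force: 61.5
```

jog_arm([
  [0,0,0,0,0.35],
  [0,0,0,0,0.45],
  [0,0,-0.01,0,0.45],
  [0,0,-0.03,0,0.45],
  [0,0,-0.045,0,1],
  [0,0,-0.045,0,1],
  [0,0,-0.045,0,1],
  [0,0,0,0,1],
])

```text
t: 15.95
eef_pos: [0.4381, -0.2274, 0.203]
tool_rot: [0.001, 1.0, 0.026, 0.004]
contact_force: [0.3, 1.2, -0.2]
gripper_width: 1.001
grasp_force: 0.0
```

Run:
```python
from h import *
T=pose(); im=eyes.read_camera('wrist'); cv2.imwrite('pics/w7.png',im); np.save('w7.npy',T)
need([.6445,.0135,.19],69.5)
```

```text
shift [ 0.2198 -0.2283  0.0117] turn 0.411 (now -86.95) at [ 0.4371 -0.2261  0.2006] tilt [ 0.0057 -0.0003] q7 -0.78
```

jog_arm([
  [0.03,-0.03,0,0,1],
  [0.032,-0.034,0,0,1],
  [0.032,-0.034,0,0,1],
  [0.032,-0.034,0.004,0,1],
  [0.032,-0.034,0.004,0,1],
  [0.032,-0.034,0.004,0,1],
  [0.03,-0.028,0,0,1],
  [0,0,0,0.14,1],
  [0,0,0,0.14,1],
  [0,0,0,0.131,1],
  [0,0,0,0,1],
  [0,0,0,0,1],
], grip_force=60)

```text
t: 17.2
eef_pos: [0.6425, 0.0137, 0.1849]
tool_rot: [0.0, 0.984, -0.177, -0.001]
contact_force: [0.4, 0.4, -0.1]
gripper_width: 1.001
grasp_force: 0.0
```

Run:
```python
from h import *
c,r,M=chisel('w8',(.6447,.0134,.012))
print(tri(c,r[0],cam('top'),(271.23,107.09)))
need([M[0],M[1],.005],69.5)
c7=cam('wrist',np.load('w7.npy'));print('wide should be',[proj(c7,p).round() for p in((.4337,-.2239,.035),(.56,-.217,.03))])
a=cv2.imread('pics/w7.png');b=cv2.imread('pics/w8.png');cv2.imwrite('pics/w78.png',cv2.resize(np.hstack([a,b]),(800,300)))
```

```text
w8 px [280. 189.] (278.5, 190.0) mid [0.6409 0.0162 0.012 ] len 0.1179 yaw -20.49
(array([0.6442762 , 0.01419338, 0.01437274]), np.float64(0.0014817936494013028))
shift [-0.0023 -0.0019  0.1802] turn 0.002 (now -110.37) at [0.6426 0.0136 0.1852] tilt [-0.0012 -0.0002] q7 -1.51
wide should be [array([277., 197.]), array([276.,  71.])]
```

View pics/w78.png

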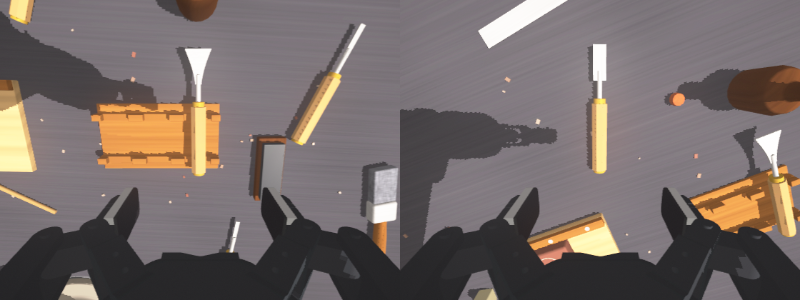

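Left: wide lies in the right-hand notch, blade away. Right: medium at (599,137), between the open fingers.

jog_arm([
  [-0.001,-0.0013,0.035,0,1],
  [0,0,0.045,0,1],
  [0,0,0.04,0,1],
  [0,0,0.03,0,0.8],
  [0,0,0.018,0,0.6],
  [0,0,0.009,0,0.5],
  [0,0,0.002,0,0.4],
  [0,0,0,0,0.4],
  [0,0,0,0,0.1],
  [0,0,0,0,0.1],
  [0,0,0,0,0.1],
  [0,0,0,0,0.1],
], grip_force=60)

```text
t: 18.45
eef_pos: [0.6437, 0.0152, 0.0085]
tool_rot: [-0.0, 0.984, -0.178, 0.001]
contact_force: [-0.9, 0.8, 6.4]
gripper_width: 0.235
grasp_force: 59.3
```

Run:
```python
from h import *
need([.43,-.162,.155])
```

```text
shift [-0.1377  0.2407 -0.1471] at [0.6437 0.0152 0.0085] tilt [0.0025 0.0003] q7 -1.37
```

jog_arm([
  [0,0,-0.01,0,0.1],
  [0,0,-0.03,0,0.1],
  [0,0,-0.04,0,0.1],
  [0,0,-0.045,0,0.1],
  [0,0,-0.02,0,0.1],
  [0,0,0,0,0.1],
])

```text
t: 19.05
eef_pos: [0.6446, 0.0149, 0.156]
tool_rot: [-0.001, 0.984, -0.178, 0.003]
contact_force: [0.8, 0.4, -1.0]
gripper_width: 0.235
grasp_force: 59.0
```

Run:
```python
from h import *
need([.4315,-.162,.145],93)
```

```text
shift [-0.1376  0.2405  0.0095] turn -0.411 (now -110.53) at [0.6446 0.0149 0.156 ] tilt [0.0064 0.0008] q7 -1.49
```

jog_arm([
  [0,0,0,-0.14,0.1],
  [0,0,0,-0.14,0.1],
  [0,0,0,-0.131,0.1],
  [-0.03,0.022,0,0,0.1],
  [-0.04,0.03,0,0,0.1],
  [-0.04,0.03,0,0,0.1],
  [-0.04,0.03,0,0,0.1],
  [-0.04,0.03,0,0,0.1],
  [-0.0321,0.0235,0,0,0.1],
  [0,0,0,0,0.1],
  [0,0,0,0,0.1],
])

```text
t: 20.15
eef_pos: [0.4288, -0.1616, 0.1515]
tool_rot: [-0.001, 1.0, 0.026, -0.0]
contact_force: [0.3, 1.2, -0.7]
gripper_width: 0.239
grasp_force: 59.0
```

Run:
```python
from h import *
need([.4315,-.162,.03],93)
```

```text
shift [0.0027 0.0007 0.1215] turn -0.001 (now -87.08) at [ 0.4288 -0.1616  0.1515] tilt [-0.0003  0.0012] q7 -0.85
```

jog_arm([
  [0.0027,0.0007,0.035,0,0.1],
  [0,0,0.04,0,0.1],
  [0,0,0.03,0,0.1],
  [0,0,0.0145,0,0.1],
  [0,0,0.003,0,0.1],
  [0,0,0.002,0,0.1],
  [0,0,0.001,0,0.1],
  [0,0,0.0005,0,0.1],
  [0,0,0,0,0.1],
  [0,0,0,0,0.1],
])

```text
t: 21.15
eef_pos: [0.4327, -0.1621, 0.0262]
tool_rot: [-0.0, 1.0, 0.026, 0.0]
contact_force: [-0.2, 0.3, -0.8]
gripper_width: 0.231
grasp_force: 59.0
```

jog_arm([
  [0,0,0.001,0,0.1],
  [0,0,0.001,0,0.1],
  [0,0,0.0003,0,0.1],
  [0,0,0,0,0.1],
])

```text
t: 21.55
eef_pos: [0.4325, -0.1622, 0.0243]
tool_rot: [-0.001, 1.0, 0.026, 0.0]
contact_force: [-3.0, 1.7, 14.6]
gripper_width: 0.232
grasp_force: 60.9
```

jog_arm([
  [0,0,0,0,0.33],
  [0,0,0,0,0.4],
  [0,0,-0.01,0,0.4],
  [0,0,-0.03,0,0.4],
  [0,0,-0.045,0,1],
  [0,0,-0.045,0,1],
  [0,0,-0.045,0,1],
  [0,0,0,0,1],
])

```text
t: 22.35
eef_pos: [0.4352, -0.1633, 0.2033]
tool_rot: [-0.0, 1.0, 0.026, 0.004]
contact_force: [1.0, 0.6, -0.5]
gripper_width: 0.998
grasp_force: 0.0
```

Run:
```python
from h import *
T=pose(); im=eyes.read_camera('wrist'); cv2.imwrite('pics/w9.png',im); np.save('w9.npy',T)
need([.4905,-.4085,.19],70.5)
```

```text
shift [0.0431 0.249  0.011 ] turn 0.394 (now -86.92) at [ 0.434  -0.1622  0.201 ] tilt [0.0055 0.001 ] q7 -0.94
```

jog_arm([
  [0.005,0.03,0,0,1],
  [0.008,0.044,0,0,1],
  [0.008,0.044,0,0,1],
  [0.008,0.044,0.005,0,1],
  [0.008,0.044,0.005,0,1],
  [0.006,0.043,0,0,1],
  [0,0,0,0.13,1],
  [0,0,0,0.13,1],
  [0,0,0,0.134,1],
  [0,0,0,0,1],
  [0,0,0,0,1],
], grip_force=60)

```text
t: 23.5
eef_pos: [0.4877, -0.4082, 0.1873]
tool_rot: [-0.0, 0.986, -0.168, -0.001]
contact_force: [-0.6, -0.3, 0.3]
gripper_width: 0.998
grasp_force: 0.0
```

Run:
```python
from h import *
c,r,M=chisel('w10',(.4906,-.4085,.012))
print(tri(c,r[0],cam('top'),(440.29,168.09)))
need([M[0],M[1],.006],70.5)
a=cv2.imread('pics/w9.png');b=cv2.imread('pics/w10.png');cv2.imwrite('pics/w910.png',cv2.resize(np.hstack([a,b]),(800,300)))
```

```text
w10 px [280. 188.] (278.5, 189.0) mid [ 0.4865 -0.4056  0.012 ] len 0.1186 yaw -19.52
(array([ 0.49010694, -0.40706627,  0.01538613]), np.float64(0.0004357947409446438))
shift [-0.0019 -0.0021  0.1817] turn 0.002 (now -109.38) at [ 0.4879 -0.4083  0.1877] tilt [-0.0013  0.0008] q7 -0.78
```

View pics/w910.png

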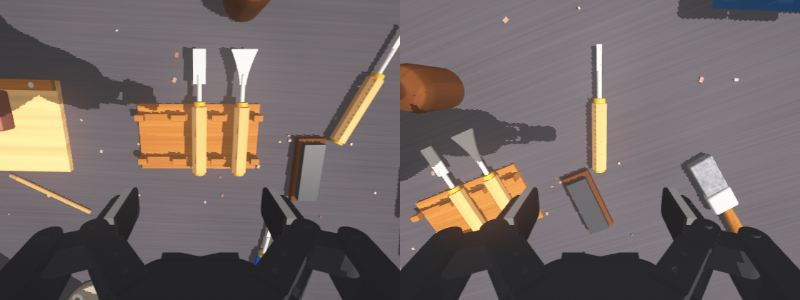

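Left: medium and wide are seated in the centre and right notches. Right: narrow at (599,137), with the whetstone clear below at (587,200).

jog_arm([
  [-0.001,-0.0015,0.035,0,1],
  [0,0,0.045,0,1],
  [0,0,0.04,0,1],
  [0,0,0.03,0,0.8],
  [0,0,0.02,0,0.6],
  [0,0,0.009,0,0.5],
  [0,0,0.002,0,0.4],
  [0,0,0,0,0.4],
  [0,0,0,0,0.1],
  [0,0,0,0,0.1],
  [0,0,0,0,0.1],
  [0,0,0,0,0.1],
], grip_force=60)

```text
t: 24.75
eef_pos: [0.4887, -0.4077, 0.0092]
tool_rot: [0.001, 0.985, -0.17, 0.001]
contact_force: [-1.2, -0.0, 6.7]
gripper_width: 0.233
grasp_force: 59.4
```

jog_arm([
  [0,0,-0.01,0,0.1],
  [0,0,-0.03,0,0.1],
  [0,0,-0.04,0,0.1],
  [0,0,-0.045,0,0.1],
  [0,0,-0.04,0,0.1],
  [0,0,-0.02,0,0.1],
  [0,0,0,0,0.1],
])

```text
t: 25.45
eef_pos: [0.4889, -0.4084, 0.1965]
tool_rot: [0.001, 0.985, -0.17, 0.003]
contact_force: [0.6, 0.1, -1.6]
gripper_width: 0.231
grasp_force: 59.0
```

Run:
```python
from h import *
need([.4283,-.1001,.19],93)
```

```text
shift [-0.1604 -0.2702  0.0052] turn -0.394 (now -109.57) at [ 0.4889 -0.4084  0.1965] tilt [ 0.0053 -0.0034] q7 -0.79
```

jog_arm([
  [0,0,0,-0.13,0.1],
  [0,0,0,-0.13,0.1],
  [0,0,0,-0.134,0.1],
  [-0.02,-0.025,0,0,0.1],
  [-0.0145,-0.04,0,0,0.1],
  [-0.01,-0.04,0,0,0.1],
  [0,-0.045,0,0,0.1],
  [0,-0.045,0,0,0.1],
  [0,-0.045,0,0,0.1],
  [0,-0.04,0,0,0.1],
  [0,-0.031,0,0,0.1],
  [0,0,0,0,0.1],
  [0,0,0,0,0.1],
])

```text
t: 26.75
eef_pos: [0.4266, -0.0976, 0.192]
tool_rot: [-0.0, 1.0, 0.028, -0.0]
contact_force: [0.4, -0.2, -1.2]
gripper_width: 0.234
grasp_force: 59.1
```

Run:
```python
from h import *
need([.4283,-.1001,.03],93)
```

```text
shift [0.0017 0.0026 0.162 ] turn 0.003 (now -86.82) at [ 0.4266 -0.0976  0.192 ] tilt [-0.0009  0.0004] q7 -1.1
```

Underside of the chisel is 9.2 mm below the TCP, so expect contact near z 0.025.

jog_arm([
  [0.0017,0.0026,0.04,0.003,0.1],
  [0,0,0.045,0,0.1],
  [0,0,0.045,0,0.1],
  [0,0,0.025,0,0.1],
  [0,0,0.007,0,0.1],
  [0,0,0.002,0,0.1],
  [0,0,0.001,0,0.1],
  [0,0,0,0,0.1],
  [0,0,0,0,0.1],
])

```text
t: 27.65
eef_pos: [0.4298, -0.101, 0.0285]
tool_rot: [-0.0, 1.0, 0.025, 0.001]
contact_force: [0.4, 0.4, -0.9]
gripper_width: 0.229
grasp_force: 59.1
```

jog_arm([
  [0,0,0.0015,0,0.1],
  [0,0,0.001,0,0.1],
  [0,0,0.001,0,0.1],
  [0,0,0.0005,0,0.1],
  [0,0,0,0,0.1],
])

```text
t: 28.15
eef_pos: [0.4293, -0.1009, 0.0249]
tool_rot: [-0.001, 1.0, 0.025, 0.001]
contact_force: [-6.8, 3.0, 29.6]
gripper_width: 0.237
grasp_force: 62.7
```

jog_arm([
  [0,0,0,0,0.33],
  [0,0,0,0,0.4],
  [0,0,-0.01,0,0.4],
  [0,0,-0.03,0,0.4],
  [0,0,-0.045,0,0.6],
  [0,0,-0.045,0,1],
  [0,0,-0.045,0,1],
  [0,0,-0.045,0,1],
  [0,0,-0.03,0,1],
  [0,0,0,0,1],
], grip_force=60)

```text
t: 29.15
eef_pos: [0.431, -0.0997, 0.2733]
tool_rot: [-0.007, 1.0, 0.027, 0.004]
contact_force: [0.0, 0.2, -0.1]
gripper_width: 0.999
grasp_force: 0.0
```

Run:
```python
from h import *
T=pose(); im=eyes.read_camera('wrist'); cv2.imwrite('pics/w11.png',im); np.save('w11.npy',T)
need([.626,-.204,.27])
```

```text
shift [0.1901 0.116  0.0015] at [ 0.4297 -0.0987  0.2717] tilt [0.0046 0.0106] q7 -1.44
```

View pics/w11.png

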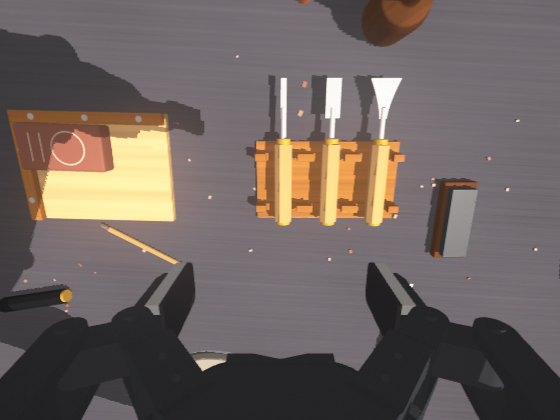

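All three chisels lie seated in order, narrow, medium, wide, blades away. The blank is in its corner at (65,148), and the gap runs from column 175 to 257.

jog_arm([
  [0.03,0.018,0,0,1],
  [0.04,0.025,0,0,1],
  [0.04,0.025,0,0,1],
  [0.04,0.025,0,0,1],
  [0.04,0.023,0,0,1],
  [0,0,0,0,1],
  [0,0,0,0,1],
], grip_force=60)

```text
t: 29.9
eef_pos: [0.5758, -0.1841, 0.2739]
tool_rot: [0.002, 1.0, 0.02, -0.007]
contact_force: [-0.8, 0.1, -0.6]
gripper_width: 0.999
grasp_force: 0.0
```

Run:
```python
from h import *
c=cam('wrist',np.load('w11.npy'))
for p,z in[((170,120),.022),((175,219),.012),((257,145),.006),((257,216),.006)]: print(p,plane(c,p,z).round(4))
T=pose(); im=eyes.read_camera('wrist'); cv2.imwrite('pics/w12.png',im); np.save('w12.npy',T); need([.626,-.204,.27])
c=cam('wrist',T);print([proj(c,x).round() for x in((.63,-.21,.157),(.626,-.204,0))])
```

```text
(170, 120) [0.5002 0.0498 0.022 ]
(175, 219) [0.3618 0.0539 0.012 ]
(257, 145) [ 0.4734 -0.062   0.006 ]
(257, 216) [ 0.3712 -0.0651  0.006 ]
shift [0.0496 0.0231 0.0043] at [ 0.5755 -0.183   0.2748] tilt [-0.0125 -0.0035] q7 -0.89
[array([312., 145.]), array([295., 136.])]
```

View pics/w12.png

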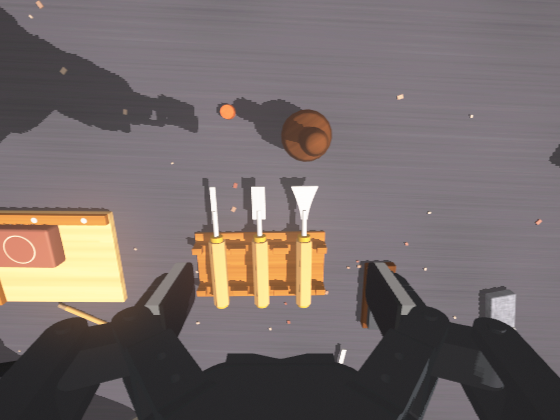

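Mallet: knob top at (316,141), head at (306,135).

Run:
```python
from h import *
ct=cam('top');c=cam('wrist',np.load('w12.npy'));t=cv2.imread('pics/top0.png');w=cv2.imread('pics/w12.png')
for im,n in((t,(368,103)),(w,(308,137))):
    H=cv2.cvtColor(im,cv2.COLOR_BGR2HSV);m=((H[...,1]>110)&((H[...,0]<14)|(H[...,0]>174))).astype(np.uint8)*255
    k=np.zeros_like(m);cv2.circle(k,n,34,255,-1)
    q=max(cv2.findContours(m&k,cv2.RETR_EXTERNAL,cv2.CHAIN_APPROX_NONE)[0],key=cv2.contourArea);print(cv2.boundingRect(q),cv2.minEnclosingCircle(q))
print('top+wrist knob',tri(ct,(375.5,93.5),c,(316,141)))
print(plane(ct,(375.5,93.5),.155),plane(c,(316,141),.155),plane(c,(306,135),.05))
need([.626,-.204,.27])
cv2.imwrite('pics/m.png',np.hstack([cv2.resize(t[70:140,335:405],(400,400),interpolation=cv2.INTER_CUBIC),cv2.resize(w[100:170,273:343],(400,400),interpolation=cv2.INTER_CUBIC)]))
```

```text
(351, 89, 29, 34) ((367.01824951171875, 105.22262573242188), 19.047643661499023)
(283, 110, 48, 51) ((306.61700439453125, 134.97894287109375), 25.402151107788086)
top+wrist knob (array([ 0.63216979, -0.21499306,  0.14831151]), np.float64(0.0022076649658560447))
[ 0.62950481 -0.21440436  0.155     ] [ 0.63299957 -0.21306544  0.155     ] [ 0.63138173 -0.21385275  0.05      ]
shift [0.0496 0.0231 0.0043] at [ 0.5755 -0.183   0.2748] tilt [-0.0125 -0.0035] q7 -0.89
```

View pics/m.png

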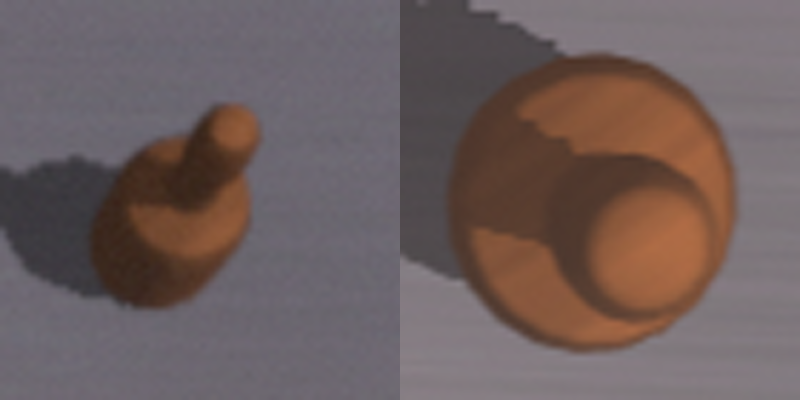

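jog_arm([
  [0.03,0.018,0,0,1],
  [0.02,0.012,0,0,1],
  [0,0,0,0,1],
  [0,0,0,0,1],
  [0,0,0,0,1],
], grip_force=60)

```text
t: 30.45
eef_pos: [0.6273, -0.2087, 0.2775]
tool_rot: [0.001, 1.0, 0.022, -0.004]
contact_force: [0.0, -0.3, 0.1]
gripper_width: 1.002
grasp_force: 0.0
```

Run:
```python
from h import *
T=pose(); im=eyes.read_camera('wrist'); cv2.imwrite('pics/w13.png',im); c=cam('wrist',T)
H=cv2.cvtColor(im,cv2.COLOR_BGR2HSV);m=((H[...,1]>110)&((H[...,0]<14)|(H[...,0]>174))).astype(np.uint8)*255
k=np.zeros_like(m);p=proj(c,(.631,-.214,.08));cv2.circle(k,tuple(p.astype(int)),50,255,-1)
q=max(cv2.findContours(m&k,cv2.RETR_EXTERNAL,cv2.CHAIN_APPROX_NONE)[0],key=cv2.contourArea);e=cv2.minEnclosingCircle(q);print(p,e,cv2.boundingRect(q),plane(c,e[0],.08))
need([.631,-.214,.113])
```

```text
[284.77570087 182.07449717] ((285.2458801269531, 180.08584594726562), 27.91534996032715) (262, 153, 46, 56) [ 0.63340194 -0.21443702  0.08      ]
shift [0.0044 0.0052 0.1646] at [ 0.6275 -0.2087  0.2777] tilt [-0.0069 -0.0015] q7 -0.86
```

jog_arm([
  [0.005,0.0052,0.03,0,1],
  [0,0,0.04,0,1],
  [0,0,0.04,0,1],
  [0,0,0.03,0,1],
  [0,0,0.018,0,1],
  [0,0,0.006,0,1],
  [0,0,0,0,1],
  [0,0,0,0,0.1],
  [0,0,0,0,0.1],
  [0,0,0,0,0.1],
  [0,0,0,0,0.1],
  [0,0,0,0,0.1],
  [0,0,0,0,0.1],
], grip_force=60)

```text
t: 31.8
eef_pos: [0.6332, -0.2148, 0.1146]
tool_rot: [0.001, 1.0, 0.022, -0.003]
contact_force: [-1.2, 1.0, 5.9]
gripper_width: 0.275
grasp_force: 58.9
```

```bash
python3 -c "
from h import *
need([.435,-.0045,.2])"
```

```text
shift [-0.189  -0.2188 -0.0849] at [ 0.6332 -0.2148  0.1146] tilt [-0.0053 -0.0022] q7 -0.75
```

jog_arm([
  [0,0,-0.01,0,0.1],
  [0,0,-0.03,0,0.1],
  [0,0,-0.04,0,0.1],
  [0,0,-0.02,0,0.1],
  [-0.02,-0.022,0,0,0.1],
  [-0.03,-0.035,0,0,0.1],
  [-0.03,-0.035,0,0,0.1],
  [-0.03,-0.035,0,0,0.1],
  [-0.03,-0.035,0,0,0.1],
  [-0.03,-0.035,0,0,0.1],
  [-0.019,-0.0218,0,0,0.1],
  [0,0,0,0,0.1],
  [0,0,0,0,0.1],
  [0,0,0,0,0.1],
  [0,0,0,0,0.1],
])

```text
t: 33.3
eef_pos: [0.4385, -0.0091, 0.215]
tool_rot: [0.002, 1.0, 0.021, -0.003]
contact_force: [0.3, -0.4, -4.8]
gripper_width: 0.279
grasp_force: 59.9
```

Run:
```python
from h import *
need([.435,-.0045,.117])
im=eyes.read_camera('side');cv2.imwrite('pics/s14.png',im);cv2.imwrite('pics/s14c.png',cv2.resize(im[90:310,190:410],(580,580)))
```

```text
shift [-0.0028 -0.0051  0.098 ] at [ 0.4385 -0.0091  0.215 ] tilt [-0.0054 -0.0038] q7 -1.29
```

View pics/s14c.png

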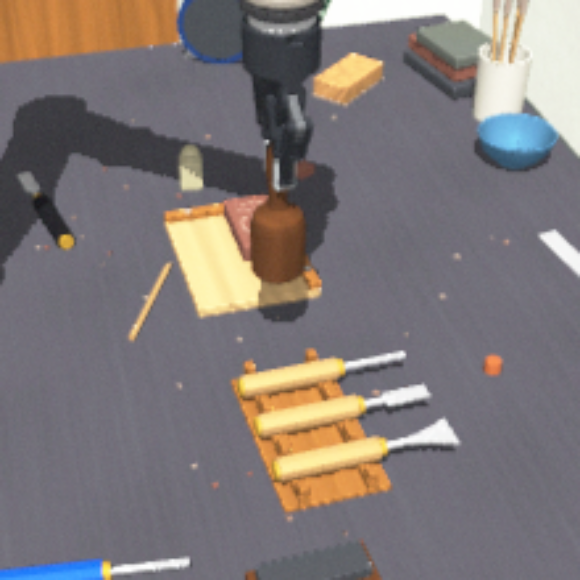

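The side view shows the mallet held upright above the gap, seal still standing. Lowering.

jog_arm([
  [-0.0028,-0.0051,0.03,0,0.1],
  [0,0,0.04,0,0.1],
  [0,0,0.02,0,0.1],
  [0,0,0.006,0,0.1],
  [0,0,0.002,0,0.1],
  [0,0,0,0,0.1],
  [0,0,0,0,0.1],
])

```text
t: 34.05
eef_pos: [0.4354, -0.0031, 0.1177]
tool_rot: [0.001, 1.0, 0.022, -0.002]
contact_force: [-0.7, -0.6, -3.7]
gripper_width: 0.278
grasp_force: 60.0
```

jog_arm([
  [0,0,0.001,0,0.1],
  [0,0,0.0005,0,0.1],
  [0,0,0,0,0.1],
])

```text
t: 34.35
eef_pos: [0.4345, -0.0027, 0.1155]
tool_rot: [0.001, 1.0, 0.022, -0.003]
contact_force: [-0.5, -0.5, -3.7]
gripper_width: 0.279
grasp_force: 60.0
```

jog_arm([
  [0,0,0.0007,0,0.1],
  [0,0,0.0005,0,0.1],
  [0,0,0,0,0.1],
])

```text
t: 34.65
eef_pos: [0.4349, -0.0029, 0.1145]
tool_rot: [0.001, 1.0, 0.022, -0.003]
contact_force: [-1.2, 1.5, 3.5]
gripper_width: 0.276
grasp_force: 60.9
```

Contact made; release, rise straight up and look.

jog_arm([
  [0,0,0,0,0.4],
  [0,0,0,0,0.6],
  [0,0,0,0,0.9],
  [0,0,0,0,1],
  [0,0,-0.02,0,1],
  [0,0,-0.04,0,1],
  [0,0,-0.045,0,1],
  [0,0,-0.045,0,1],
  [0,0,-0.03,0,1],
  [0,0,0,0,1],
  [0,0,0,0,1],
  [0,0,0,0,1],
])

```text
t: 35.85
eef_pos: [0.4307, 0.0023, 0.2736]
tool_rot: [-0.0, 1.0, 0.026, -0.007]
contact_force: [-0.0, 0.1, -0.1]
gripper_width: 1.006
grasp_force: 0.0
```

Run:
```python
from h import *
im=eyes.read_camera('wrist');s=eyes.read_camera('side')
cv2.imwrite('pics/f.png',cv2.resize(np.hstack([im,cv2.resize(s[90:310,170:463],(560,420))]),(800,300)))
```

```text
(no output)
```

View pics/f.png

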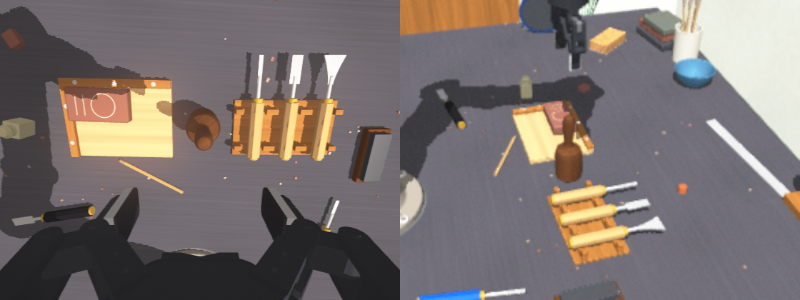

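Mallet stands upright in the gap at (203,130), chisels are in order, the blank is in its corner and the seal stands at (15,128). Handing in.

```bash
python3 -c "
from station import bot
print(bot.hand_in())"
```

```text
the job is handed in; nothing more can be done
None
```

The bench is set and handed in at about 36 s: the blank is in the corner of its stops, the chisels lie narrow, medium, wide from left to right with blades away, the mallet stands in the gap, and the seal is untouched. The hand-in call gave no verdict.

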